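# Third hand: press a tool block against a sprung stop

### The arm

A 6-joint arm with a two-finger parallel gripper is mounted at the origin on a cart in front of the work surface, level with it; the furniture and walls round the work are solid. World frame = base frame: x ahead of the robot, y to its left, z up, the work surface at z = 0. Lengths are in m, angles in rad, forces in N, time in s.
With the tool pointing down it reaches from about 0.35 to 0.95 m from the base axis. Payload 17.4 kg.
Tool frame: the origin (TCP) lies between the finger pads; the fingertips stand 8 mm ahead of it and the grasp point (between the pads) lies 11 mm behind it; z points along the fingers, y is the direction in which the jaws open and shut (so a half turn about z gives the same grasp; the last joint's range is limited). The gripper opens to 93 mm and grips with 3 to 60 N. Pads are 15 mm wide; open, the fingers measure 128 mm over their backs; the gripper's body (75 mm by 188 mm) begins 65 mm behind the grasp point.
Start: joints at [1.079, 0.116, 1.442, -0, 1.584, -0.038], TCP at [0.296, 0.607, 0.227] pointing down, gripper open.
Joint ranges: [-2.83, 2.83], [-0.83, 2.19], [0.07, 2.5], [-1.14, 4.28], [0.01, 3], [-2.97, 2.97]. Speed limits (rad/s): [1.89, 1.89, 2.22, 3.14, 3.14, 3.14].

### API

Orientations are given as a 3x3 rotation matrix whose columns are the frame's x, y, z axes.
In Python, from rig import robot, vision gives the robot as it stands.
- The arm moves only by the shell command python3 -m crank 'ROWS'. ROWS is JSON, a list of rows, each a list of 7 numbers: the shift along the tool's x, y, z in cm, then the turn, a rotation vector about the tool's x, y, z in rad, then the opening in per cent of the stroke, from 0 (shut) to 100 (fully open). In form: [[x, y, z, ax, ay, az, fingers], ...]. A call has exactly 5 rows; each row shifts and turns the commanded pose from where the row before left it, along the tool's axes as they then stand; what a row does not reach is not made up. A row lasts 1/12 s, in which the tool goes at most 41.7 mm and 7.16 degrees, less where a joint would pass 70% of its speed; a pose out of reach is approached as far as the arm can. A call is refused whole if a number of a shift passes 4.17 or a number of a turn 0.125, either way. A call with a gripper value outside its range is refused whole. The fingers move at their own pace and stop on an object; the grip force is fixed at half the most. Time passes only in rows, so rows that do not move let the fingers close, or fill a call up. It gives the time, the measured TCP pose, the force and the opening at its end, in the units of the state.
- robot.sense(): the state, without advancing time (a new reading comes with each control period).
- vision.read_camera(name): name is "scene" or "top"; returns the picture (420x560x3 uint8, red, green, blue); there is no depth.
- vision.camera_info(name): a dict with "fx", "fy", "cx", "cy" (pixels), "dist_coeffs" ([k1, k2, p1, p2, k3] as OpenCV has them; the pictures are not rectified), "position" and "rotation" of the camera in the world. Camera axes: x right, y up, looking along -z (the intrinsics and any distortion apply to the point x, -y, -z); pixel columns grow to the right and rows downward; lengths in m; the calibration is good to about 2 mm. A picture is of the moment at which its call begins. camera_info takes no time and is no camera call.
- robot.hand_in(): hands the job in, once; it reports no verdict.
The state is a dict: "t": time; "joints": joint angles; "qd": joint speeds; "joint_torque": joint torques, N m; "tcp_pos": TCP position; "eef_rot": TCP orientation; "ft_force": force on the tool from outside, world axes, zero at the start; "moment": the same for the moment, N m; "width": opening from 0.0 (shut) to 1.0 (fully open).
Only numpy, scipy, OpenCV 4.12 (cv2) and the standard library are available. Lean on these libraries where they do the work, as an engineer would, in place of code of your own. Each camera call takes 0.05 s, during which the arm holds its last target.

### The job

Lay the beech tool block flat in the channel of the screwing jig, its end with the two brass inserts (red dot on top) toward the sprung steel plate but not yet touching it; then slide it along the channel and press it against the plate until the pointer stands in the green field, without ever running it deep into the red. Hold that push steadily for at least two seconds and finish while still holding it there (do not let go or back off: I will drive the screws through the plate), and leave the spool, the wax cake and the bottle where they stand.

Things in the scene. Friction and masses are not known exactly. Their poses are not given: they have to be found in the camera images.
- block_center (a point): Centre of the loose beech tool block, 90 mm long (its x) by 40 mm wide (y) by 50 mm high (z), 0.11 to 0.23 kg, standing with 25 mm below this point; grip it across the 40 mm. Three blind 14 mm holes in its top; a red dot on top marks the insert end, its +x end.
- block_face (a point): Middle of the block's insert end: the 40 x 50 mm face with two brass inserts, 45 mm along +x from the block's centre.
- jig: Fixed jig: aluminium base 290 x 124 x 10 mm. Origin on the bench surface under it; x = pushing direction along the channel, z up. Channel floor = base top, 10 mm up; two wooden rails along x, 52 mm apart, 10 mm thick, 8 mm high above the floor, from x = -100 to 22 mm. Behind the sprung plate two blue guide blocks, tops 50 mm above the bench, x = 86 to 140 mm, 22 to 50 mm either side of the middle.
- channel (a point): Point on the channel floor (10 mm above the bench), on its middle line, axes as the jig's. A block standing here, centred over this point, has its end 30 mm short of the sprung plate at rest; its centre is then 25 mm above this point.
- plate_face (a point): Middle of the front face of the sprung steel plate (100 mm wide, 8 mm thick, from 12 to 52 mm above the bench), 35 mm above the bench; it moves with the plate; x axis is the pushing direction. At rest it lies at x = 30 mm in the jig's frame.
- stop_plate (a joint): How far the sprung plate is pushed back along the jig's x, in m: 0 at rest, 0.032 at the end. 400 N/m with 2 N preload (8.8 N at 0.017); springs back when the push ceases. Its black pointer runs over the scale on the guide block at the jig's +y side: white 0 to 0.012, green 0.012 to 0.022, red beyond.
- spool: Bystander: beige thread spool, 40 mm across, 60 mm high, standing beside the jig; origin at the centre of its underside.
- wax: Bystander: yellow wax cake, 48 mm across, 18 mm high; origin at the centre of its underside.
- bottle: Bystander: white dye bottle with a black cap, 43 mm across, 83 mm high; origin at the centre of its underside.

How it is judged:
By the outcome, as a careful person would: the job done as asked, in the order asked, and still so for the second after the job is handed in, while the arm keeps its last pose, push and grip.
It also fails if it takes over 45 s, if anything falls off the work surface, if the arm or the gripper's body presses on something with over 40 N, if the wrist force passes 120 N, or if a joint passes its speed limit or range.

## Working session

There is one attempt and no reset: what is moved stays moved. The work goes in short steps, Python scripts to look and compute and a shell command to move; the robot and the scene stay as the last step left them, time stands still between calls to the robot, and variables do not carry over. Pictures are saved under pics/ and viewed, and the job is handed in when it is done.

```bash
mkdir -p pics; ls; python3 - <<'E'
from rig import robot, vision
import cv2
s=robot.sense(); print(s)
for n in("scene","top"):
    im=vision.read_camera(n); cv2.imwrite(f"pics/{n}0.png",im[:,:,::-1]); print(vision.camera_info(n))
E
```

```text
pics
{'t': 0.0, 'joints': array([ 1.07920331e+00,  1.16500478e-01,  1.44228007e+00,  4.13842005e-06,
        1.58397971e+00, -3.78133392e-02]), 'qd': array([-8.22880144e-05,  8.47018782e-04, -7.50224368e-04,  5.31005742e-04,
        2.03921296e-03, -9.11778741e-04]), 'joint_torque': array([-1.41714387e-03, -7.21250439e+01, -6.22606802e+01,  7.79704680e-02,
        2.39433500e-02, -9.93103481e-05]), 'tcp_pos': array([0.29582023, 0.6065091 , 0.22588621]), 'eef_rot': array([[-8.98796654e-01,  4.38365450e-01, -5.54791254e-04],
       [ 4.38365798e-01,  8.98796068e-01, -1.02738184e-03],
       [ 4.82754956e-05, -1.16660887e-03, -9.99999318e-01]]), 'ft_force': array([ 0.26274168,  0.45558995, -0.98606175]), 'moment': array([ 0.01424065, -0.05064078,  0.03811971]), 'width': 1.00217496411393}
{'fx': 481.4255879906086, 'fy': 481.4255879906086, 'cx': 282.8043813756735, 'cy': 215.12649997782347, 'dist_coeffs': array([0.01976916, 0.        , 0.        , 0.        , 0.        ]), 'position': array([-0.23375938, -0.82224081,  0.65134822]), 'rotation': array([[ 0.71123875,  0.31421325, -0.62881593],
       [-0.7026618 ,  0.34342315, -0.62315884],
       [ 0.02014518,  0.88505965,  0.4650415 ]])}
{'fx': 403.86364183449814, 'fy': 403.86364183449814, 'cx': 284.019842175269, 'cy': 207.51282349732173, 'dist_coeffs': array([-0.09213824,  0.        ,  0.        ,  0.        ,  0.        ]), 'position': array([ 0.41668444, -0.02369744,  0.89639262]), 'rotation': array([[-0.02584467,  0.98726294, -0.15698389],
       [-0.99966413, -0.02582542,  0.00216272],
       [-0.001919  ,  0.15698706,  0.9875988 ]])}
```

View pics/scene0.png

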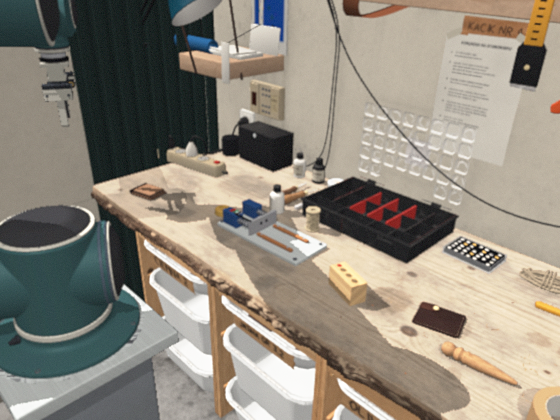

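View pics/top0.png

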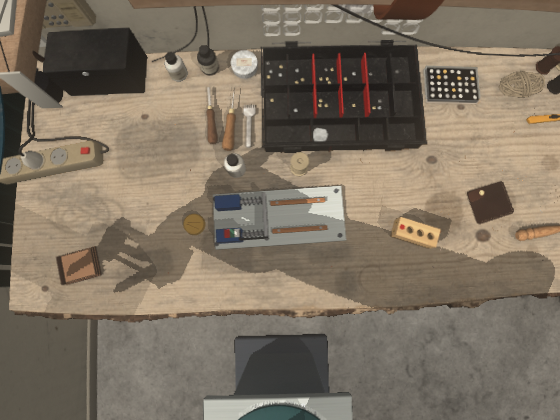

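The top view shows the jig at about (279,217), with the pushing direction toward image left (world +y). The block is at about (417,231) with its red dot on the left at (403,227). The wax is at (193,223), the bottle at (233,162) and the spool at (299,160). I'll enlarge both to measure.

```bash
cat > h.py <<'E'
import numpy as np, cv2
from rig import robot, vision
def ray(n,uv):
    c=vision.camera_info(n); K=np.array([[c['fx'],0,c['cx']],[0,c['fy'],c['cy']],[0,0,1]])
    p=cv2.undistortPoints(np.array(uv,float).reshape(-1,1,2),K,c['dist_coeffs']).reshape(-1,2)
    d=np.c_[p[:,0],-p[:,1],-np.ones(len(p))]@c['rotation'].T
    return c['position'],d
def onz(n,uv,z):
    o,d=ray(n,uv); return o+d*((z-o[2])/d[:,2])[:,None]
def proj(n,P):
    c=vision.camera_info(n); K=np.array([[c['fx'],0,c['cx']],[0,c['fy'],c['cy']],[0,0,1]])
    q=(np.array(P,float).reshape(-1,3)-c['position'])@c['rotation']; q=q*[1,-1,-1]
    return cv2.projectPoints(q,np.zeros(3),np.zeros(3),K,c['dist_coeffs'])[0].reshape(-1,2)
E
python3 - <<'E'
import cv2
a=cv2.imread("pics/top0.png")
cv2.imwrite("pics/a.png",cv2.resize(a[180:255,200:355],None,fx=5,fy=5,interpolation=cv2.INTER_CUBIC))
cv2.imwrite("pics/b.png",cv2.resize(a[200:260,380:460],None,fx=8,fy=8,interpolation=cv2.INTER_CUBIC))
a=cv2.imread("pics/scene0.png")
cv2.imwrite("pics/c.png",cv2.resize(a[180:310,210:375],None,fx=4.5,fy=4.5,interpolation=cv2.INTER_CUBIC))
E
```

```text
(no output)
```

View pics/a.png

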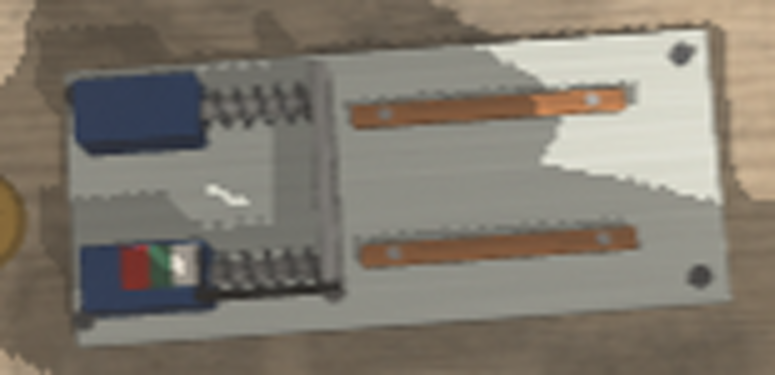

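View pics/b.png

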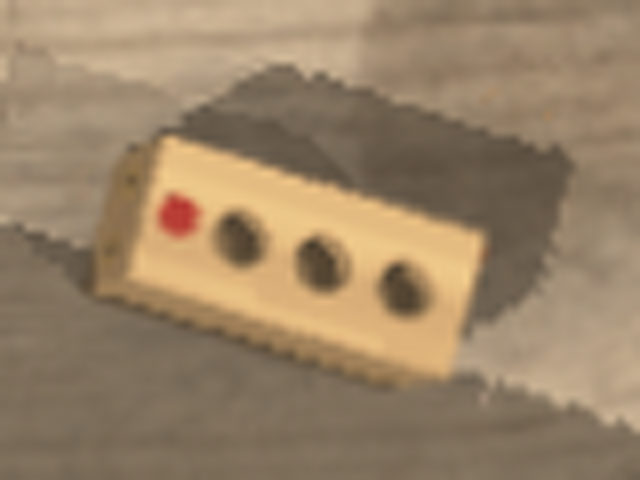

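View pics/c.png

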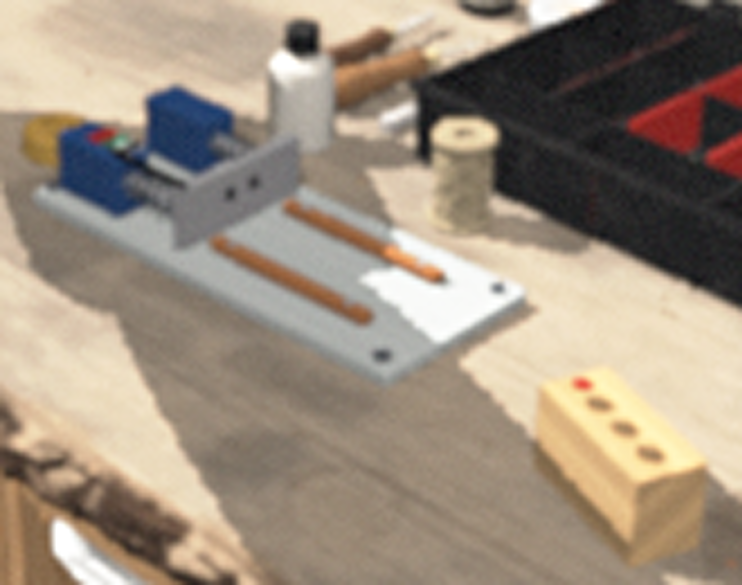

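```bash
python3 - <<'E'
from h import *
def px(l,f,ox,oy): return (np.array(l,float)+.5)/f-.5+[ox,oy]
B=onz("top",px([(168,137),(487,235),(450,380),(130,282)],8,380,200),.05)
print("block top",B.round(4)); print(B.mean(0).round(4))
ax=(B[0]+B[3]-B[1]-B[2])/2; print("len",np.linalg.norm(ax),"ang",np.degrees(np.arctan2(ax[1],ax[0])),"wid",np.linalg.norm(B[0]-B[3]))
h=onz("top",px([(240,239),(322,264),(405,288)],8,380,200),.05);print("holes",h.round(4)); d=h[0]-h[2];print(np.degrees(np.arctan2(d[1],d[0])))
J=onz("top",px([(65,72),(712,30),(730,298),(78,345)],5,200,180),.01)
print("jig",J.round(4),J.mean(0).round(4)); ax=(J[0]+J[3]-J[1]-J[2])/2
print(np.linalg.norm(ax),np.degrees(np.arctan2(ax[1],ax[0])),np.linalg.norm(J[0]-J[3]))
R=onz("top",px([(348,104),(632,86),(635,108),(350,128),(358,243),(635,227),(637,248),(360,268)],5,200,180),.018)
print("rails",R.round(4)); 
G=onz("top",px([(75,80),(202,72),(207,145),(85,153),(80,246),(208,238),(212,302),(85,314)],5,200,180),.05)
print("guides",G.round(4))
P=onz("top",px([(318,62),(335,288)],5,200,180),.052);print("plate top",P.round(4))
for n,c,z in(("spool",(300,158),.06),("wax",(193,223),.018),("bottle",(233,160),.083)): print(n,onz("top",[c],z).round(3))
# scene check of block top corners
print(proj("scene",B).round(1),"seen",px([(538,388),(600,368),(708,465),(632,487)],4.5,210,180).round(1))
print(proj("scene",J).round(1),"seen",px([(388,380),(527,293),(35,193)],4.5,210,180).round(1))
E
```

```text
block top [[ 0.525  -0.2732  0.05  ]
 [ 0.4962 -0.3579  0.05  ]
 [ 0.458  -0.3447  0.05  ]
 [ 0.4866 -0.2603  0.05  ]]
[ 0.4915 -0.309   0.05  ]
len 0.08930533763745208 ang 71.28600926059859 wid 0.0404326918692927
holes [[ 0.4972 -0.2907  0.05  ]
 [ 0.4899 -0.3124  0.05  ]
 [ 0.4828 -0.3344  0.05  ]]
71.80579803443773
jig [[ 0.5924  0.1336  0.01  ]
 [ 0.604  -0.1571  0.01  ]
 [ 0.4835 -0.1593  0.01  ]
 [ 0.4702  0.1278  0.01  ]] [ 0.5375 -0.0137  0.01  ]
0.28914399362614585 92.45883867778693 0.12235075198842517
rails [[ 0.5731  0.0067  0.018 ]
 [ 0.5779 -0.1191  0.018 ]
 [ 0.568  -0.12    0.018 ]
 [ 0.5623  0.006   0.018 ]
 [ 0.5113  0.0036  0.018 ]
 [ 0.5151 -0.1178  0.018 ]
 [ 0.5059 -0.1183  0.018 ]
 [ 0.5003  0.0029  0.018 ]]
guides [[0.5809 0.1222 0.05  ]
 [0.5829 0.0677 0.05  ]
 [0.5513 0.0658 0.05  ]
 [0.5492 0.1179 0.05  ]
 [0.5095 0.12   0.05  ]
 [0.5116 0.0658 0.05  ]
 [0.4845 0.0644 0.05  ]
 [0.4807 0.118  0.05  ]]
plate top [[0.5855 0.0179 0.052 ]
 [0.4889 0.0125 0.052 ]]
spool [[ 0.656 -0.063  0.06 ]]
wax [[0.527 0.175 0.018]]
bottle [[0.649 0.078 0.083]]
[[344.9 261.3]
 [367.6 282.4]
 [351.5 286.9]
 [329.7 265.3]] seen [[329.2 265.8]
 [342.9 261.4]
 [366.9 282.9]
 [350.1 287.8]]
[[249.8 208.2]
 [327.7 244.6]
 [295.8 262.6]
 [217.9 222.4]] seen [[295.8 264.1]
 [326.7 244.7]
 [217.4 222.5]]
```

```bash
cat >> h.py <<'E'
from scipy.spatial.transform import Rotation as Rn
def plan(target,yaw_deg,N):
    """rows from the measured pose to target with tool y axis at yaw_deg, tool pointing down"""
    s=robot.sense(); p=s['tcp_pos']; R=s['eef_rot']; a=np.radians(yaw_deg)
    y=np.array([np.cos(a),np.sin(a),0]); z=np.array([0,0,-1.]); Rt=np.c_[np.cross(y,z),y,z]
    w=Rn.from_matrix(R.T@Rt).as_rotvec(); st=(np.array(target)-p)/N
    print("err cm",((np.array(target)-p)*100).round(2),"rotvec",w.round(4),"F",s['ft_force'].round(1),"w",round(s['width'],3),"t",s['t'])
    for i in range(N):
        Ri=R@Rn.from_rotvec(w*i/N).as_matrix()
        print((Ri.T@st*100).round(2),(w/N).round(3))
E
python3 - <<'E'
from h import *
plan((.4910,-.3095,.13),-18.5,25)
E
```

```text
err cm [ 19.52 -91.6   -9.6 ] rotvec [-9.0000e-04  7.0000e-04  1.4399e+00] F [0.3 0.2 0.1] w 0.998 t 0.1
[-2.31 -2.95  0.39] [-0.     0.     0.058]
[-2.47 -2.81  0.39] [-0.     0.     0.058]
[-2.63 -2.67  0.39] [-0.     0.     0.058]
[-2.78 -2.51  0.39] [-0.     0.     0.058]
[-2.92 -2.35  0.39] [-0.     0.     0.058]
[-3.05 -2.17  0.39] [-0.     0.     0.058]
[-3.17 -1.99  0.39] [-0.     0.     0.058]
[-3.28 -1.81  0.39] [-0.     0.     0.058]
[-3.38 -1.62  0.39] [-0.     0.     0.058]
[-3.47 -1.42  0.39] [-0.     0.     0.058]
[-3.54 -1.22  0.39] [-0.     0.     0.058]
[-3.61 -1.01  0.39] [-0.     0.     0.058]
[-3.66 -0.8   0.39] [-0.     0.     0.058]
[-3.7  -0.59  0.38] [-0.     0.     0.058]
[-3.73 -0.38  0.38] [-0.     0.     0.058]
[-3.74 -0.16  0.38] [-0.     0.     0.058]
[-3.75  0.05  0.38] [-0.     0.     0.058]
[-3.74  0.27  0.38] [-0.     0.     0.058]
[-3.71  0.48  0.38] [-0.     0.     0.058]
[-3.68  0.7   0.38] [-0.     0.     0.058]
[-3.63  0.91  0.38] [-0.     0.     0.058]
[-3.58  1.12  0.38] [-0.     0.     0.058]
[-3.51  1.32  0.38] [-0.     0.     0.058]
[-3.42  1.52  0.38] [-0.     0.     0.058]
[-3.33  1.71  0.38] [-0.     0.     0.058]
```

```bash
python3 -m crank '[[-2.3,-2.9,0.4,0,0,0.058,100],[-2.5,-2.8,0.4,0,0,0.058,100],[-2.6,-2.7,0.4,0,0,0.058,100],[-2.8,-2.5,0.4,0,0,0.058,100],[-2.9,-2.4,0.4,0,0,0.058,100]]'; python3 -m crank '[[-3.1,-2.2,0.4,0,0,0.058,100],[-3.2,-2.0,0.4,0,0,0.058,100],[-3.3,-1.8,0.4,0,0,0.058,100],[-3.4,-1.6,0.4,0,0,0.058,100],[-3.5,-1.4,0.4,0,0,0.058,100]]'
python3 - <<'E'
from h import *
plan((.4910,-.3095,.13),-18.5,15)
E
```

```text
t: 0.52
tcp_pos: [0.3344, 0.4218, 0.2059]
eef_rot: [[-0.734, 0.679, -0.0], [0.679, 0.734, -0.0], [-0.0, -0.001, -1.0]]
ft_force: [0.5, 0.8, 1.0]
width: 0.997
t: 0.93
tcp_pos: [0.3739, 0.2374, 0.1863]
eef_rot: [[-0.51, 0.86, 0.0], [0.86, 0.51, 0.0], [-0.0, 0.0, -1.0]]
ft_force: [-0.6, 0.5, -0.2]
width: 1.003
err cm [ 11.71 -54.69  -5.63] rotvec [1.000e-04 0.000e+00 8.575e-01] F [-0.6  0.5 -0.2] w 1.003 t 0.9333
[-3.54 -1.19  0.38] [0.    0.    0.057]
[-3.6  -0.98  0.38] [0.    0.    0.057]
[-3.65 -0.78  0.38] [0.    0.    0.057]
[-3.69 -0.57  0.38] [0.    0.    0.057]
[-3.71 -0.35  0.38] [0.    0.    0.057]
[-3.73 -0.14  0.38] [0.    0.    0.057]
[-3.73  0.07  0.38] [0.    0.    0.057]
[-3.72  0.28  0.38] [0.    0.    0.057]
[-3.7   0.5   0.38] [0.    0.    0.057]
[-3.66  0.71  0.38] [0.    0.    0.057]
[-3.61  0.92  0.38] [0.    0.    0.057]
[-3.56  1.12  0.38] [0.    0.    0.057]
[-3.49  1.32  0.38] [0.    0.    0.057]
[-3.41  1.52  0.38] [0.    0.    0.057]
[-3.31  1.71  0.38] [0.    0.    0.057]
```

```bash
python3 -m crank '[[-3.5,-1.2,0.4,0,0,0.057,100],[-3.6,-1.0,0.4,0,0,0.057,100],[-3.6,-0.8,0.4,0,0,0.057,100],[-3.7,-0.6,0.4,0,0,0.057,100],[-3.7,-0.4,0.4,0,0,0.057,100]]'; python3 -m crank '[[-3.7,-0.1,0.4,0,0,0.057,100],[-3.7,0.1,0.4,0,0,0.057,100],[-3.7,0.3,0.4,0,0,0.057,100],[-3.7,0.5,0.4,0,0,0.057,100],[-3.7,0.7,0.4,0,0,0.057,100]]'
python3 -m crank '[[-3.6,0.9,0.4,0,0,0.057,100],[-3.6,1.1,0.4,0,0,0.057,100],[-3.5,1.3,0.4,0,0,0.057,100],[-3.4,1.5,0.3,0,0,0.057,100],[-3.3,1.7,0.3,0,0,0.057,100]]'
python3 - <<'E'
from h import *
plan((.4910,-.3095,.08),-18.5,5)
E
```

```text
t: 1.35
tcp_pos: [0.4119, 0.0553, 0.1665]
eef_rot: [[-0.247, 0.969, 0.0], [0.969, 0.247, -0.0], [-0.0, 0.0, -1.0]]
ft_force: [1.8, -0.1, -0.5]
width: 0.997
t: 1.77
tcp_pos: [0.4522, -0.1266, 0.1464]
eef_rot: [[0.036, 0.999, 0.0], [0.999, -0.036, -0.0], [0.0, 0.0, -1.0]]
ft_force: [0.4, 1.0, 0.4]
width: 1.001
t: 2.18
tcp_pos: [0.4912, -0.3089, 0.128]
eef_rot: [[0.316, 0.949, -0.0], [0.949, -0.316, 0.0], [0.0, -0.0, -1.0]]
ft_force: [0.9, 1.2, 0.6]
width: 1.002
err cm [-0.02 -0.06 -4.8 ] rotvec [-0.0005 -0.0002  0.0017] F [0.9 1.2 0.6] w 1.002 t 2.1833
[-0.01  0.    0.96] [-0. -0.  0.]
[-0.01  0.    0.96] [-0. -0.  0.]
[-0.01  0.    0.96] [-0. -0.  0.]
[-0.01  0.    0.96] [-0. -0.  0.]
[-0.01  0.    0.96] [-0. -0.  0.]
```

```bash
python3 -m crank '[[-0.1,0,1.5,0,0,0.002,100],[0,0,1.5,0,0,0,100],[0,0,1.5,0,0,0,100],[0,0,1.0,0,0,0,100],[0,0,0.5,0,0,0,100]]'
python3 - <<'E'
from h import *
cv2.imwrite("pics/s1.png",cv2.resize(vision.read_camera("scene")[200:330,260:440,::-1],None,fx=4,fy=4))
cv2.imwrite("pics/t1.png",cv2.resize(vision.read_camera("top")[170:290,340:500,::-1],None,fx=4,fy=4))
E
```

```text
t: 2.6
tcp_pos: [0.4905, -0.3075, 0.0669]
eef_rot: [[0.315, 0.949, -0.002], [0.949, -0.315, 0.001], [0.001, -0.002, -1.0]]
ft_force: [-0.1, -0.4, -0.6]
width: 1.004
```

View pics/s1.png

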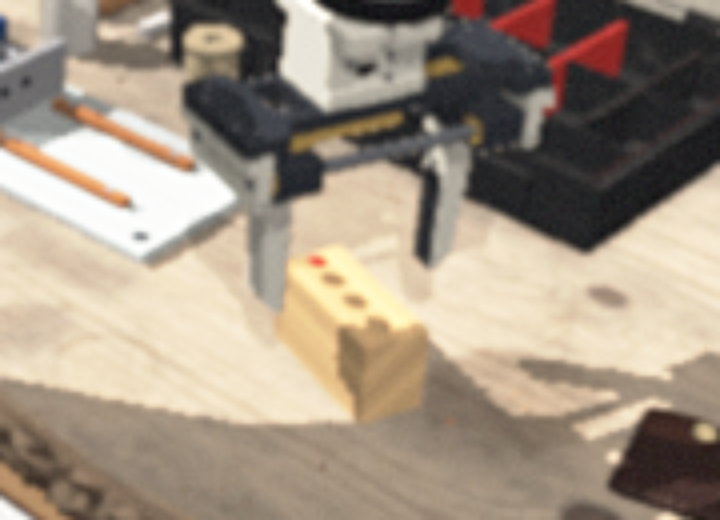

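View pics/t1.png

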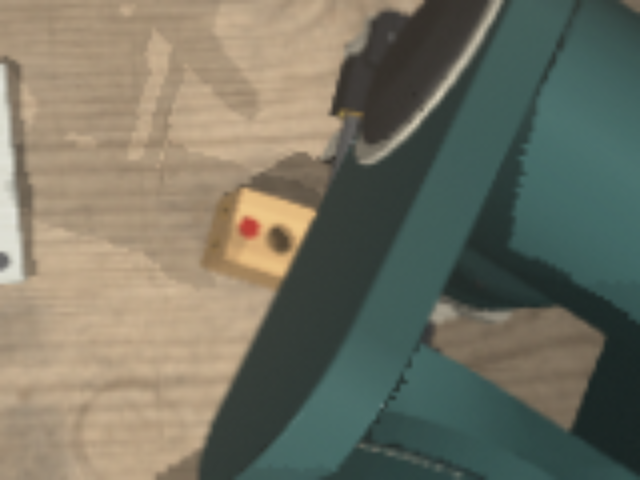

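The fingers straddle the block: in the scene crop the left finger is at (268,260), the right at (435,210), and the block is between them. The way down is clear.

```bash
python3 -m crank '[[-0.1,0,1.0,0,0,0,100],[-0.1,0,1.0,0,0,0,100],[0,0,1.0,0,0,0,100],[0,0,0.8,0,0,0,100],[0,0,0.5,0,0,0,100]]'; python3 -m crank '[[0,0,0,0,0,0,100],[0,0,0,0,0,0,30],[0,0,0,0,0,0,20],[0,0,0,0,0,0,20],[0,0,0,0,0,0,20]]'
```

```text
t: 3.12
tcp_pos: [0.49, -0.3094, 0.0241]
eef_rot: [[0.315, 0.949, -0.001], [0.949, -0.315, 0.001], [0.0, -0.001, -1.0]]
ft_force: [0.9, -0.3, -0.2]
width: 1.004
t: 3.53
tcp_pos: [0.4906, -0.3099, 0.0261]
eef_rot: [[0.315, 0.949, 0.001], [0.949, -0.315, -0.0], [-0.0, 0.001, -1.0]]
ft_force: [-0.8, -0.8, -0.0]
width: 0.762
```

```bash
python3 -m crank '[[0,0,0.3,0,0,0,70],[0,0,0,0,0,0,50],[0,0,0,0,0,0,30],[0,0,0,0,0,0,10],[0,0,0,0,0,0,0]]'; python3 -m crank '[[0,0,0,0,0,0,0],[0,0,0,0,0,0,0],[0,0,0,0,0,0,0],[0,0,0,0,0,0,0],[0,0,0,0,0,0,0]]'
```

```text
t: 3.95
tcp_pos: [0.4905, -0.3097, 0.0227]
eef_rot: [[0.315, 0.949, 0.0], [0.949, -0.315, -0.0], [0.0, 0.0, -1.0]]
ft_force: [-0.1, 0.4, 0.0]
width: 0.462
t: 4.37
tcp_pos: [0.4905, -0.3098, 0.0228]
eef_rot: [[0.315, 0.949, 0.0], [0.949, -0.315, -0.0], [-0.0, 0.0, -1.0]]
ft_force: [0.8, -0.0, -0.2]
width: 0.427
```

```bash
python3 -m crank '[[0,0,-1,0,0,0,0],[0,0,-1.5,0,0,0,0],[0,0,-2,0,0,0,0],[0,0,-1.5,0,0,0,0],[0,0,-0.5,0,0,0,0]]'
python3 - <<'E'
from h import *
plan((.5396,-.0645,.088),2.35,10)
E
```

```text
t: 4.78
tcp_pos: [0.4912, -0.3103, 0.0908]
eef_rot: [[0.315, 0.949, 0.003], [0.949, -0.315, -0.002], [-0.001, 0.003, -1.0]]
ft_force: [0.5, -0.2, -1.1]
width: 0.426
err cm [ 4.84 24.58 -0.28] rotvec [ 0.0028  0.0014 -0.3611] F [ 0.5 -0.2 -1.1] w 0.426 t 4.7833
[ 2.49 -0.31  0.02] [ 0.     0.    -0.036]
[ 2.49 -0.22  0.03] [ 0.     0.    -0.036]
[ 2.5  -0.13  0.03] [ 0.     0.    -0.036]
[ 2.5  -0.04  0.03] [ 0.     0.    -0.036]
[2.5  0.05 0.03] [ 0.     0.    -0.036]
[2.5  0.14 0.03] [ 0.     0.    -0.036]
[2.49 0.23 0.03] [ 0.     0.    -0.036]
[2.48 0.32 0.03] [ 0.     0.    -0.036]
[2.47 0.41 0.03] [ 0.     0.    -0.036]
[2.46 0.5  0.03] [ 0.     0.    -0.036]
```

```bash
python3 -m crank '[[2.5,-0.3,0,0,0,-0.036,0],[2.5,-0.2,0,0,0,-0.036,0],[2.5,-0.1,0,0,0,-0.036,0],[2.5,0,0,0,0,-0.036,0],[2.5,0,0,0,0,-0.036,0]]'
python3 -m crank '[[2.5,0.1,0,0,0,-0.036,0],[2.5,0.2,0,0,0,-0.036,0],[2.4,0.3,0,0,0,-0.036,0],[2.4,0.4,0,0,0,-0.036,0],[2.3,0.5,0,0,0,-0.036,0]]'
python3 -m crank '[[0,0,1,0,0,0,0],[0,0,1,0,0,0,0],[0,0,0.5,0,0,0,0],[0,0,0,0,0,0,0],[0,0,0,0,0,0,0]]'
python3 - <<'E'
from h import *
plan((.5396,-.0645,.042),2.35,5)
a=vision.read_camera("scene")[:,:,::-1]
cv2.imwrite("pics/s2.png",cv2.resize(a[150:290,200:360],None,fx=4.5,fy=4.2))
b=vision.read_camera("top")[:,:,::-1]
cv2.imwrite("pics/t2.png",cv2.resize(b[140:270,180:380],None,fx=4,fy=4))
E
```

```text
t: 5.2
tcp_pos: [0.5152, -0.1858, 0.0874]
eef_rot: [[0.138, 0.99, -0.0], [0.99, -0.138, 0.0], [0.0, -0.0, -1.0]]
ft_force: [0.7, 0.8, -1.0]
width: 0.427
t: 5.62
tcp_pos: [0.5385, -0.0658, 0.0875]
eef_rot: [[-0.042, 0.999, -0.0], [0.999, 0.042, 0.0], [0.0, -0.0, -1.0]]
ft_force: [0.8, -0.7, -0.4]
width: 0.432
t: 6.03
tcp_pos: [0.5383, -0.0679, 0.0621]
eef_rot: [[-0.039, 0.999, -0.001], [0.999, 0.039, 0.0], [0.0, -0.001, -1.0]]
ft_force: [0.1, -0.0, -0.5]
width: 0.429
err cm [ 0.13  0.34 -2.01] rotvec [-0.0012 -0.0001 -0.0024] F [ 0.1 -0.  -0.5] w 0.429 t 6.0333
[0.07 0.03 0.4 ] [-0. -0. -0.]
[0.07 0.03 0.4 ] [-0. -0. -0.]
[0.07 0.03 0.4 ] [-0. -0. -0.]
[0.07 0.03 0.4 ] [-0. -0. -0.]
[0.07 0.03 0.4 ] [-0. -0. -0.]
```

View pics/s2.png

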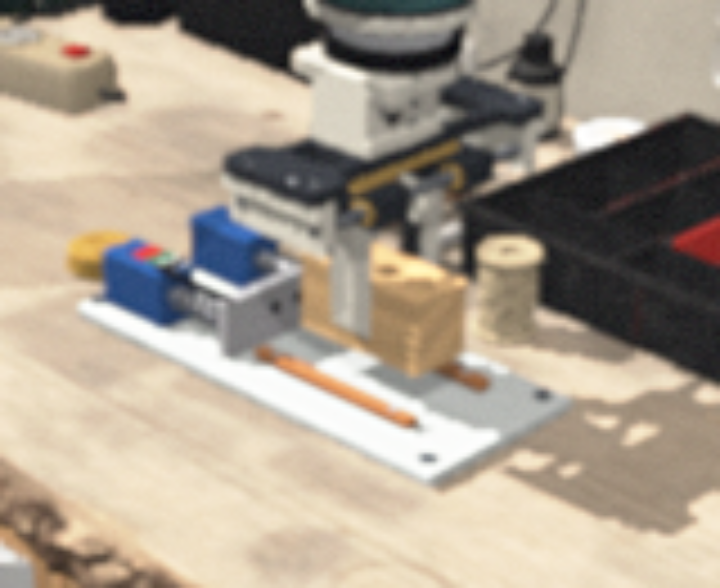

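View pics/t2.png

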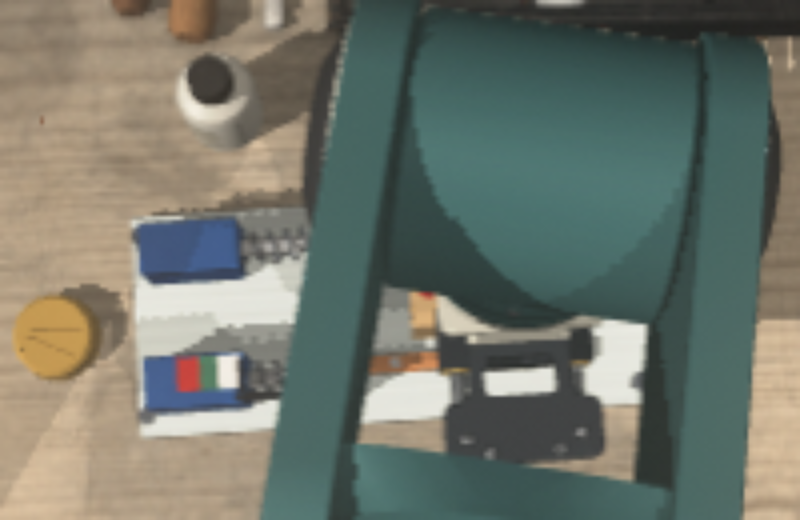

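The scene crop shows the block held level over the channel, its insert end near the plate face at (300,290), clear of the plate. The spool, wax and bottle are unmoved and the pointer shows rest. I'm lowering and shifting slightly to the middle line.

```bash
python3 -m crank '[[0.1,0.15,0.8,0,0,0,0],[0.1,0,0.8,0,0,0,0],[0,0,0.5,0,0,0,0],[0,0,0.3,0,0,0,0],[0,0,0,0,0,0,0]]'
python3 -m crank '[[0,0,0.1,0,0,0,0],[0,0,0.1,0,0,0,0],[0,0,0,0,0,0,0],[0,0,0,0,0,0,0],[0,0,0,0,0,0,0]]'
python3 - <<'E'
from h import *
plan((.5396,-.0645,.033),2.35,1)
print(proj("top",[(.5396,-.0645,.06)]))
b=vision.read_camera("top")[:,:,::-1]
cv2.imwrite("pics/t3.png",cv2.resize(b[180:240,200:360],None,fx=5,fy=5))
E
```

```text
t: 6.55
tcp_pos: [0.5397, -0.0649, 0.0375]
eef_rot: [[-0.04, 0.999, -0.001], [0.999, 0.04, 0.0], [0.0, -0.001, -1.0]]
ft_force: [0.1, 0.2, -1.4]
width: 0.433
t: 6.97
tcp_pos: [0.5402, -0.065, 0.0368]
eef_rot: [[-0.04, 0.999, 0.0], [0.999, 0.04, -0.0], [-0.0, 0.0, -1.0]]
ft_force: [0.3, 0.7, -0.0]
width: 0.428
err cm [-0.06  0.05 -0.38] rotvec [ 0.0003  0.0001 -0.001 ] F [ 0.3  0.7 -0. ] w 0.428 t 6.9667
[ 0.06 -0.06  0.38] [ 0.     0.    -0.001]
[[302.75063029 211.76318606]]
```

View pics/t3.png

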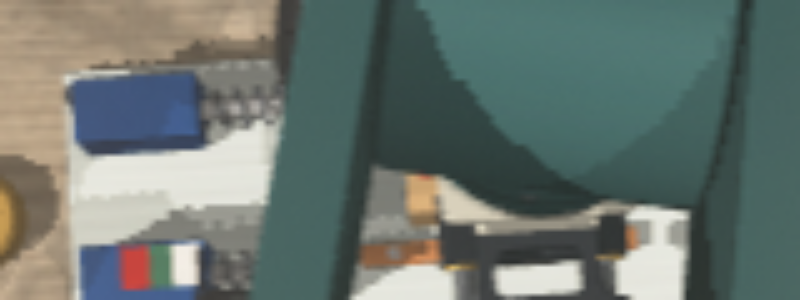

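```bash
python3 -m crank '[[0,-0.05,0.1,0,0,0,0],[0,0,0.1,0,0,0,0],[0,0,0.1,0,0,0,0],[0,0,0,0,0,0,0],[0,0,0,0,0,0,0]]'
python3 -m crank '[[0,0,0.05,0,0,0,0],[0,0,0,0,0,0,0],[0,0,0.05,0,0,0,0],[0,0,0,0,0,0,0],[0,0,0,0,0,0,0]]'
```

```text
t: 7.43
tcp_pos: [0.5396, -0.065, 0.0336]
eef_rot: [[-0.04, 0.999, -0.0], [0.999, 0.04, 0.0], [0.0, -0.0, -1.0]]
ft_force: [-0.4, 0.2, -1.3]
width: 0.429
t: 7.85
tcp_pos: [0.5397, -0.0651, 0.0327]
eef_rot: [[-0.04, 0.999, 0.0], [0.999, 0.04, -0.0], [-0.0, 0.0, -1.0]]
ft_force: [0.1, -0.1, -0.8]
width: 0.43
```

```bash
python3 -m crank '[[0,0,0.05,0,0,0,0],[0,0,0,0,0,0,0],[0,0,0,0,0,0,0],[0,0,0,0,0,0,0],[0,0,0,0,0,0,0]]'
python3 -m crank '[[0,0,0.05,0,0,0,0],[0,0,0,0,0,0,0],[0,0,0,0,0,0,0],[0,0,0,0,0,0,0],[0,0,0,0,0,0,0]]'
```

```text
t: 8.27
tcp_pos: [0.5397, -0.0651, 0.0327]
eef_rot: [[-0.04, 0.999, 0.0], [0.999, 0.04, -0.0], [-0.0, 0.0, -1.0]]
ft_force: [-3.9, 1.0, 6.0]
width: 0.428
t: 8.68
tcp_pos: [0.5397, -0.0651, 0.0327]
eef_rot: [[-0.04, 0.999, 0.0], [0.999, 0.04, -0.0], [-0.0, 0.0, -1.0]]
ft_force: [-5.8, 1.1, 11.6]
width: 0.432
```

```bash
python3 -m crank '[[0,0,-0.07,0,0,0,0],[0,0,0,0,0,0,0],[0.3,0,0,0,0,0,0],[0.5,0,0,0,0,0,0],[0.5,0,0,0,0,0,0]]'
python3 -m crank '[[0.5,0,0,0,0,0,0],[0.4,0,0,0,0,0,0],[0.2,0,0,0,0,0,0],[0,0,0,0,0,0,0],[0,0,0,0,0,0,0]]'
python3 - <<'E'
from h import *
b=vision.read_camera("top")[:,:,::-1]
cv2.imwrite("pics/t4.png",cv2.resize(b[180:240,200:360],None,fx=5,fy=5))
a=vision.read_camera("scene")[:,:,::-1]
cv2.imwrite("pics/s4.png",cv2.resize(a[180:270,210:330],None,fx=6,fy=6,interpolation=cv2.INTER_CUBIC))
print(robot.sense()['t'],robot.sense()['ft_force'])
E
```

```text
t: 9.1
tcp_pos: [0.5394, -0.052, 0.0327]
eef_rot: [[-0.04, 0.999, 0.001], [0.999, 0.04, -0.001], [-0.001, 0.001, -1.0]]
ft_force: [0.5, -4.4, 5.3]
width: 0.43
t: 9.52
tcp_pos: [0.539, -0.0403, 0.0327]
eef_rot: [[-0.04, 0.999, 0.001], [0.999, 0.04, 0.0], [0.0, 0.001, -1.0]]
ft_force: [-0.9, 0.1, 5.9]
width: 0.432
9.6167 [0.20654573 1.1048691  6.42759854]
```

View pics/t4.png

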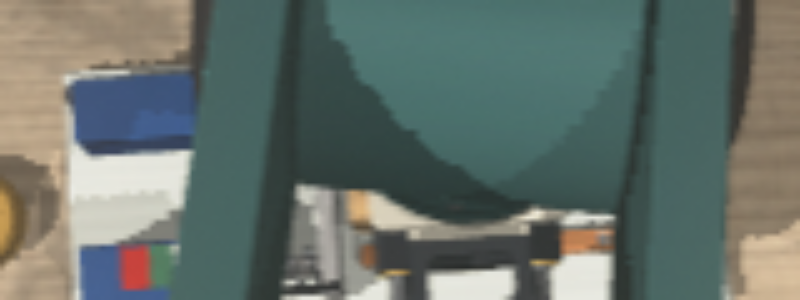

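View pics/s4.png

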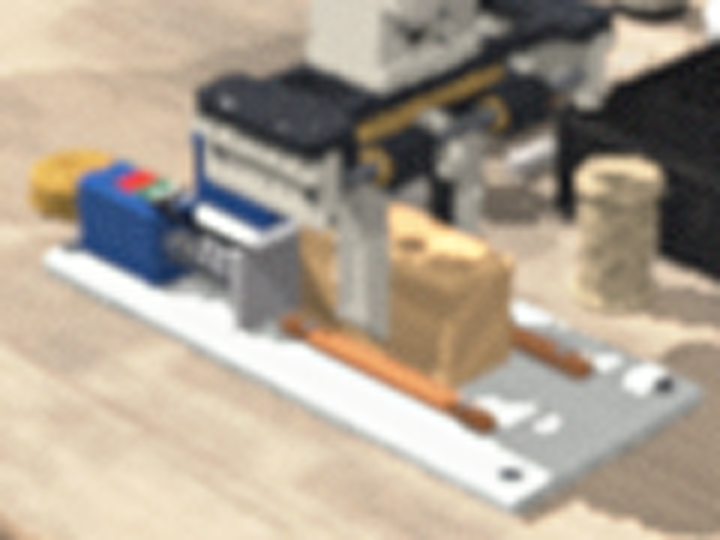

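```bash
python3 -m crank '[[0.1,0,-0.03,0,0,0,0],[0.1,0,0,0,0,0,0],[0.1,0,0,0,0,0,0],[0.1,0,0,0,0,0,0],[0,0,0,0,0,0,0]]'
python3 -m crank '[[0.1,0,0,0,0,0,0],[0.1,0,0,0,0,0,0],[0,0,0,0,0,0,0],[0,0,0,0,0,0,0],[0,0,0,0,0,0,0]]'
python3 -m crank '[[0.1,0,0,0,0,0,0],[0.1,0,0,0,0,0,0],[0,0,0,0,0,0,0],[0,0,0,0,0,0,0],[0,0,0,0,0,0,0]]'
```

```text
t: 10.03
tcp_pos: [0.5385, -0.0368, 0.0327]
eef_rot: [[-0.04, 0.999, 0.0], [0.999, 0.04, 0.0], [0.0, 0.0, -1.0]]
ft_force: [-0.3, -0.9, 3.6]
width: 0.43
t: 10.45
tcp_pos: [0.5385, -0.0349, 0.0327]
eef_rot: [[-0.04, 0.999, 0.0], [0.999, 0.04, 0.0], [0.0, 0.0, -1.0]]
ft_force: [0.1, -1.5, 4.5]
width: 0.427
t: 10.87
tcp_pos: [0.5384, -0.0332, 0.0327]
eef_rot: [[-0.04, 0.999, 0.0], [0.999, 0.04, -0.0], [-0.0, 0.0, -1.0]]
ft_force: [1.7, -5.3, 4.6]
width: 0.431
```

```bash
python3 -m crank '[[0.1,0,0,0,0,0,0],[0.1,0,0,0,0,0,0],[0.1,0,0,0,0,0,0],[0,0,0,0,0,0,0],[0,0,0,0,0,0,0]]'
python3 -m crank '[[0.1,0,0,0,0,0,0],[0.1,0,0,0,0,0,0],[0.1,0,0,0,0,0,0],[0,0,0,0,0,0,0],[0,0,0,0,0,0,0]]'
python3 -m crank '[[0.1,0,0,0,0,0,0],[0.1,0,0,0,0,0,0],[0.1,0,0,0,0,0,0],[0,0,0,0,0,0,0],[0,0,0,0,0,0,0]]'
python3 - <<'E'
from h import *
b=vision.read_camera("top")[:,:,::-1]
cv2.imwrite("pics/t5.png",cv2.resize(b[190:250,200:300],None,fx=8,fy=8,interpolation=cv2.INTER_CUBIC))
a=vision.read_camera("scene")[:,:,::-1]
cv2.imwrite("pics/s5.png",cv2.resize(a[190:250,210:300],None,fx=8,fy=8,interpolation=cv2.INTER_CUBIC))
E
```

```text
t: 11.28
tcp_pos: [0.5383, -0.0303, 0.0327]
eef_rot: [[-0.04, 0.999, 0.0], [0.999, 0.04, -0.0], [-0.0, 0.0, -1.0]]
ft_force: [0.8, -5.2, 4.4]
width: 0.429
t: 11.7
tcp_pos: [0.5382, -0.0274, 0.0327]
eef_rot: [[-0.04, 0.999, 0.0], [0.999, 0.04, -0.001], [-0.001, 0.0, -1.0]]
ft_force: [0.9, -7.1, 4.9]
width: 0.425
t: 12.12
tcp_pos: [0.538, -0.0245, 0.0327]
eef_rot: [[-0.04, 0.999, 0.0], [0.999, 0.04, -0.001], [-0.001, 0.0, -1.0]]
ft_force: [0.1, -7.1, 5.3]
width: 0.429
```

View pics/t5.png

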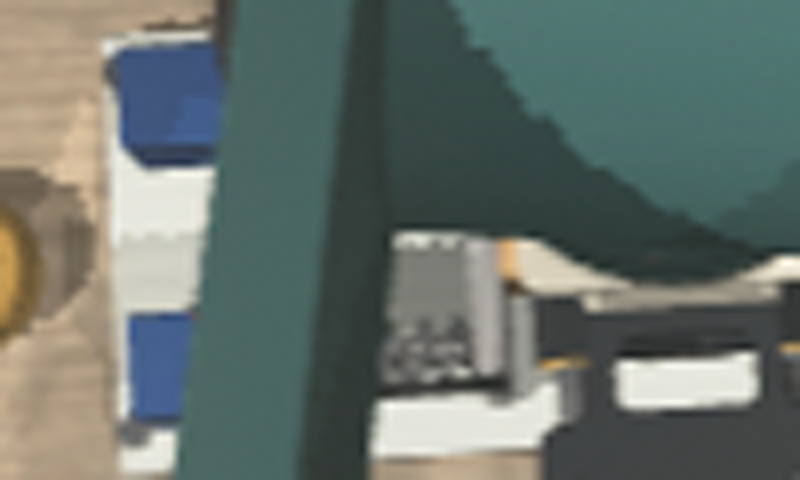

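View pics/s5.png

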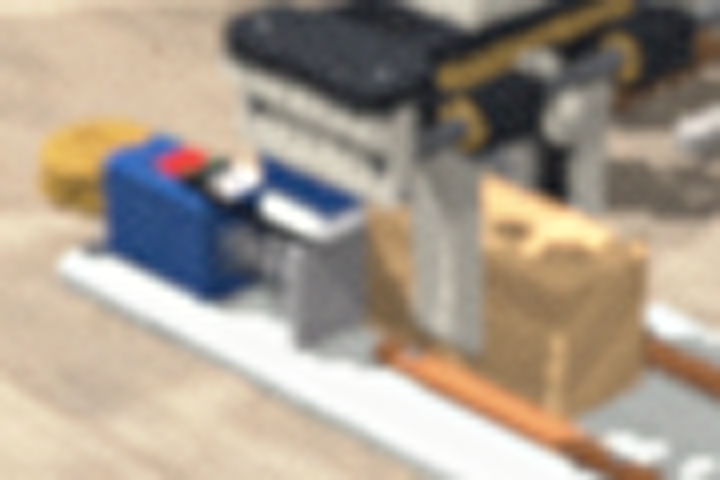

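Top crop: the block end (510,262) is against the plate (485,300). Force and travel put the deflection at about 9.5 mm, and the pointer tip is near the white/green border at (215,195) in the scene crop. I'm continuing slowly.

```bash
python3 -m crank '[[0.1,0,0,0,0,0,0],[0.1,0,0,0,0,0,0],[0.1,0,0,0,0,0,0],[0.1,0,0,0,0,0,0],[0,0,0,0,0,0,0]]'
python3 -m crank '[[0.1,0,0,0,0,0,0],[0.1,0,0,0,0,0,0],[0.1,0,0,0,0,0,0],[0,0,0,0,0,0,0],[0,0,0,0,0,0,0]]'
python3 - <<'E'
from h import *
b=vision.read_camera("top")[:,:,::-1]
cv2.imwrite("pics/t6.png",cv2.resize(b[190:250,200:300],None,fx=8,fy=8,interpolation=cv2.INTER_CUBIC))
a=vision.read_camera("scene")[:,:,::-1]
cv2.imwrite("pics/s6.png",cv2.resize(a[200:240,215:265],None,fx=14,fy=14,interpolation=cv2.INTER_CUBIC))
F=[]
for i in range(8):
    a=vision.read_camera("scene"); F.append(robot.sense()['ft_force'])
print(np.mean(F,0),np.std(F,0),robot.sense()['tcp_pos'])
E
```

```text
t: 12.63
tcp_pos: [0.5379, -0.0206, 0.0327]
eef_rot: [[-0.04, 0.999, 0.0], [0.999, 0.04, -0.001], [-0.001, 0.0, -1.0]]
ft_force: [1.1, -9.1, 4.8]
width: 0.432
t: 13.05
tcp_pos: [0.5378, -0.0177, 0.0327]
eef_rot: [[-0.04, 0.999, 0.0], [0.999, 0.04, -0.001], [-0.001, 0.0, -1.0]]
ft_force: [-0.1, -10.1, 4.5]
width: 0.427
[  0.33962668 -10.27679084   4.60101696] [0.7056761  0.56373081 0.41915212] [ 0.53774918 -0.01774635  0.0326891 ]
```

View pics/t6.png

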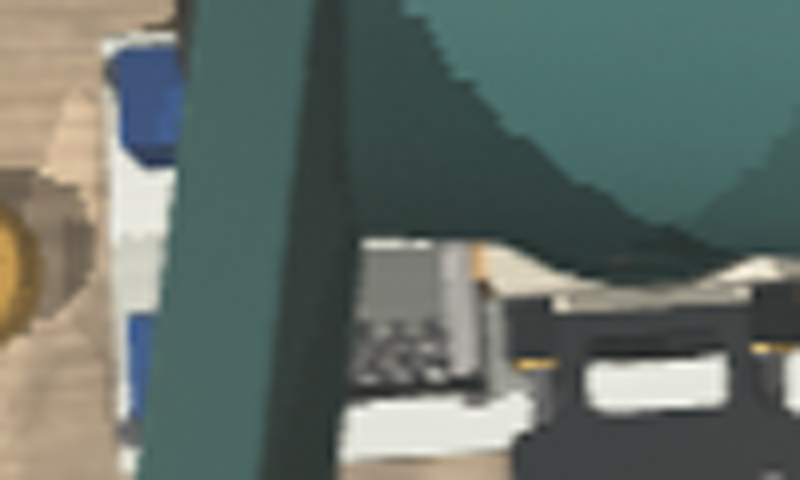

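View pics/s6.png

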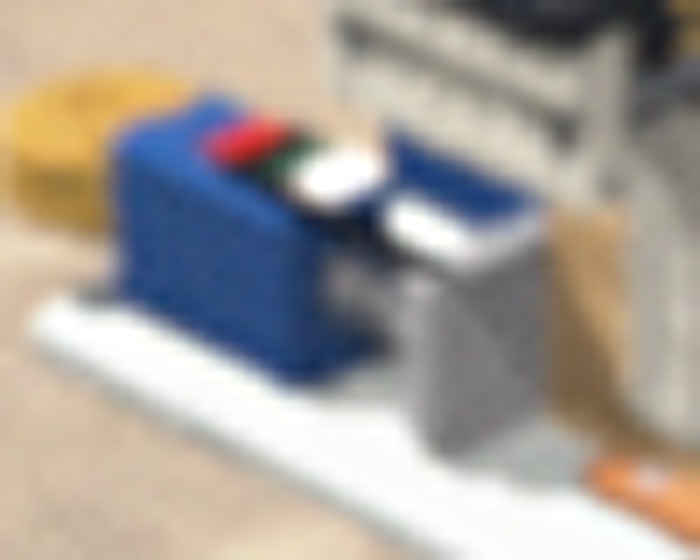

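```bash
python3 - <<'E'
from h import *
o=np.array([.5378,-.0185]);u=np.array([-.041,.9992]);v=np.array([-.9992,-.041])
A=cv2.imread("pics/scene0.png"); B=vision.read_camera("scene")[:,:,::-1]
cv2.imwrite("pics/cmp.png",np.vstack([cv2.resize(x[200:240,215:275],None,fx=12,fy=7,interpolation=cv2.INTER_LANCZOS4) for x in(A,B)]))
def P(x,y,z): return [*(o+u*x+v*y),z]
for d in (0,.012,.017,.022): print(d,proj("scene",[P(.03+d,.05,.052),P(.03+d,.05,.012),P(.03+d,-.05,.052)]).round(1).tolist())
print("scale marks",[proj("scene",[P(.086+d,.036,.05)]).round(1).tolist() for d in(0,.012,.022,.032)])
# top view plate front top edge, same row, rest vs now
T0=cv2.imread("pics/top0.png");T1=vision.read_camera("top")[:,:,::-1]
for r in (222,226,230): print(r,T0[r,250:275].mean(1).round().astype(int),"\n   ",T1[r,250:275].mean(1).round().astype(int))
print([proj("top",[P(.03+d,.02,.052)]).round(1).tolist() for d in(0,.012,.017,.022)])
E
```

```text
0 [[250.4, 222.3], [250.6, 235.6], [277.0, 209.9]]
0.012 [[247.2, 220.7], [247.4, 234.0], [273.8, 208.5]]
0.017 [[245.9, 220.0], [246.2, 233.3], [272.5, 207.9]]
0.022 [[244.6, 219.4], [244.9, 232.6], [271.2, 207.3]]
scale marks [[[239.8, 214.1]], [[236.8, 212.6]], [[234.3, 211.4]], [[231.8, 210.2]]]
222 [138 138 137 137 126 111 111 111 111 111 111 110 111 110 113 116 110 106
 123 138 138 139 139 139 139] 
    [122 122 122 122 122 161 183 166 155 157 187 201 204 204 197 178 135  76
  53  50  48  50  52  54  55]
226 [111 111 111 111 111 111 111 112 112 111 112 111 111 107 109 117 120 116
 123 138 137 137 138 137 137] 
    [121 121 123 122 122 145 168 167 154 115  74 106 165 187 179 177 170 159
 156 156 157 149 140 139 134]
230 [110 121 108  66 109 135 109  74  99 111  98  70  89 105 106 116 117 104
 115 138 126 102  88  88  88] 
    [103 121 112  88  97 134 158 167 166 133 106 141 132  89  65  62  61  61
  62  64  67  68  66  67  67]
[[[267.2, 224.1]], [[261.6, 224.4]], [[259.2, 224.6]], [[256.8, 224.8]]]
```

View pics/cmp.png

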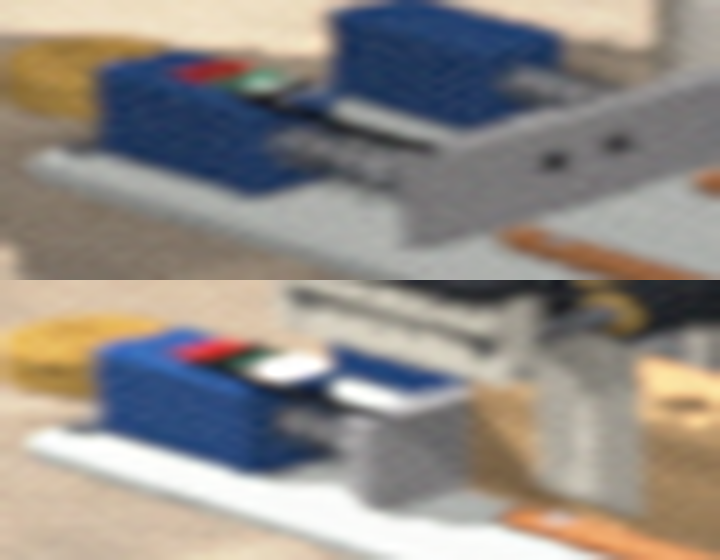

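The scene comparison shows the pointer and plate shifted back, and the pointer over the green. The plate edge moved about 3.3 px in the scene view (roughly 13 mm), and about 7 px in the top view (roughly 15 mm). Contact travel gives 15–17 mm and force gives 15–18 mm. All of these are inside green, so I'll hold here.

```bash
python3 -m crank '[[0.1,0,0,0,0,0,0],[0,0,0,0,0,0,0],[0,0,0,0,0,0,0],[0,0,0,0,0,0,0],[0,0,0,0,0,0,0]]'
for i in 1; do :; done
python3 -m crank '[[0,0,0,0,0,0,0],[0,0,0,0,0,0,0],[0,0,0,0,0,0,0],[0,0,0,0,0,0,0],[0,0,0,0,0,0,0]]'
python3 -m crank '[[0,0,0,0,0,0,0],[0,0,0,0,0,0,0],[0,0,0,0,0,0,0],[0,0,0,0,0,0,0],[0,0,0,0,0,0,0]]'
python3 -m crank '[[0,0,0,0,0,0,0],[0,0,0,0,0,0,0],[0,0,0,0,0,0,0],[0,0,0,0,0,0,0],[0,0,0,0,0,0,0]]'
python3 -m crank '[[0,0,0,0,0,0,0],[0,0,0,0,0,0,0],[0,0,0,0,0,0,0],[0,0,0,0,0,0,0],[0,0,0,0,0,0,0]]'
python3 -m crank '[[0,0,0,0,0,0,0],[0,0,0,0,0,0,0],[0,0,0,0,0,0,0],[0,0,0,0,0,0,0],[0,0,0,0,0,0,0]]'
python3 - <<'E'
from h import *
F=[];I=[];T=[]
for i in range(12):
    I.append(vision.read_camera("scene").astype(float)); T.append(vision.read_camera("top").astype(float)); F.append(robot.sense()['ft_force'])
print(np.mean(F,0),np.std(F,0),robot.sense()['tcp_pos'],robot.sense()['t'])
I=np.mean(I,0)[:,:,::-1].astype(np.uint8);T=np.mean(T,0)[:,:,::-1].astype(np.uint8)
cv2.imwrite("pics/sA.png",I);cv2.imwrite("pics/tA.png",T)
A=cv2.imread("pics/scene0.png")
cv2.imwrite("pics/cmp2.png",np.vstack([cv2.resize(x[202:226,220:262],None,fx=16,fy=12,interpolation=cv2.INTER_NEAREST) for x in(A,I)]))
cv2.imwrite("pics/full2.png",I)
E
```

```text
t: 14.07
tcp_pos: [0.5377, -0.0168, 0.0327]
eef_rot: [[-0.04, 0.999, 0.0], [0.999, 0.04, -0.001], [-0.001, 0.0, -1.0]]
ft_force: [0.2, -11.0, 5.6]
width: 0.427
t: 14.48
tcp_pos: [0.5377, -0.0168, 0.0327]
eef_rot: [[-0.04, 0.999, 0.0], [0.999, 0.04, -0.001], [-0.001, 0.0, -1.0]]
ft_force: [1.4, -11.1, 4.4]
width: 0.432
t: 14.9
tcp_pos: [0.5377, -0.0168, 0.0327]
eef_rot: [[-0.04, 0.999, 0.0], [0.999, 0.04, -0.001], [-0.001, 0.0, -1.0]]
ft_force: [0.9, -9.8, 5.2]
width: 0.426
t: 15.32
tcp_pos: [0.5377, -0.0168, 0.0327]
eef_rot: [[-0.04, 0.999, 0.0], [0.999, 0.04, -0.001], [-0.001, 0.0, -1.0]]
ft_force: [0.3, -10.4, 4.1]
width: 0.428
t: 15.73
tcp_pos: [0.5378, -0.0168, 0.0328]
eef_rot: [[-0.04, 0.999, 0.0], [0.999, 0.04, -0.001], [-0.001, 0.0, -1.0]]
ft_force: [0.0, -11.3, 5.1]
width: 0.431
t: 16.15
tcp_pos: [0.5377, -0.0168, 0.0327]
eef_rot: [[-0.04, 0.999, 0.0], [0.999, 0.04, -0.001], [-0.001, 0.0, -1.0]]
ft_force: [-0.1, -9.7, 4.5]
width: 0.43
[  0.57678923 -10.56243925   4.50433199] [0.52126697 0.50195862 0.43774736] [ 0.53773154 -0.0168185   0.03271937] 17.35
```

View pics/cmp2.png

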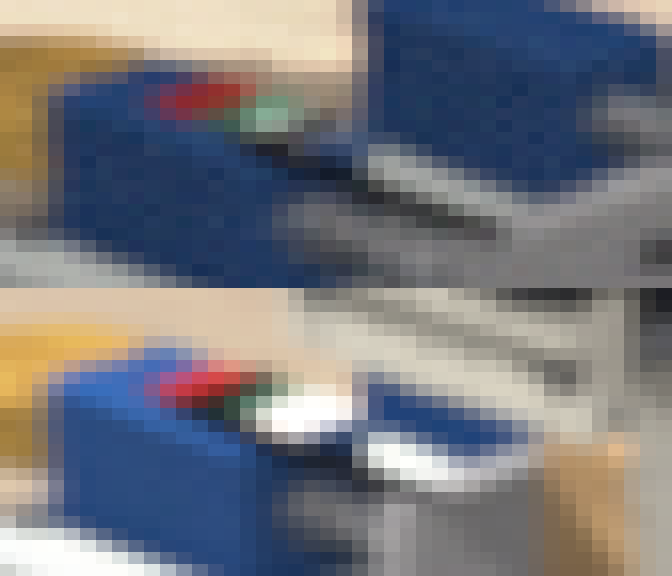

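View pics/tA.png

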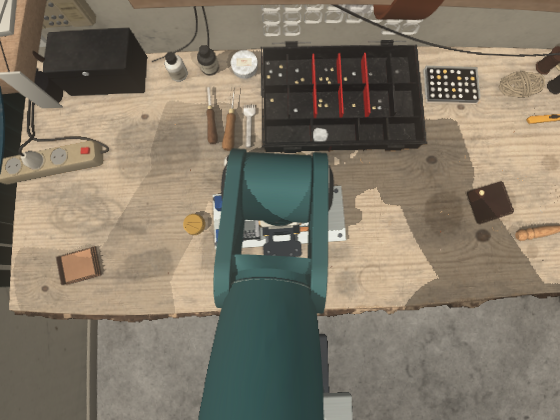

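View pics/sA.png

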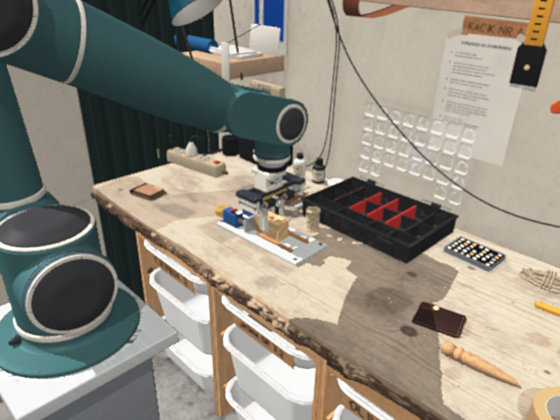

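The needle tip moved from about (250,148) to (180,120) in the comparison, which is 4.4 px left and 2.3 px up. That matches the predicted shift for 17 mm, in the middle of the green. Position and force have been steady for over 3 s, so I'm handing in.

```bash
python3 -c "
from rig import robot
print(robot.hand_in())"
```

```text
the job is handed in; nothing more can be done
None
```

I laid the block flat in the jig channel, insert end toward the plate and about 30 mm short of it. Then I slid it along the channel and pressed it against the plate. The arm was still gripping and pushing when I handed the job in at about 17.4 s; the hand-in gave no verdict.

**Hold:** In the last 3 s or more before hand-in, the tool position stayed within 0.1 mm. The push was steady at about 10.6 N, which includes some floor friction.

**Pointer:** My last check of the pointer tip matched about 17 mm, mid-green. Contact travel gave 16–18 mm and the force 15–19 mm. A coarser look at the plate edge, 1 mm earlier in the push, gave only 13–15 mm, which is still green. I saw no sign of the pointer reaching the red.

**Other objects:** In the final pictures the wax cake stands where it was. The arm hid the spool and the bottle from the top camera. The spool was in place in the scene view, the bottle was last clearly seen in place just before I lowered the block, and the arm did not go near either.

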